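Turn a coated disc face up with a spatula and hang the spatula up

TASK

The disc on the bench lies blue face down and its coating is fresh, so never let the gripper or arm touch it: take the spatula and use it to turn the disc over so that it lies flat on the black rubber pad with its blue face up, then slide it with the spatula along the pad until it rests against the yellow fence. Finally hang the spatula by its eye on the red peg of the sloping board, lying flat on the board with the blade downhill, and let go. Leave the tape, carton, jar, bottle, cup and bin where they are.

Things in the scene. Friction and masses are not known exactly. Their poses are not given: they have to be found in the camera images.
- disc: Loose disc, 110 mm across, 14 thick, 0.16 kg; orange back (up at start), blue face. Origin at the blue face's centre, z from blue to orange: up at start, down at the end. Blue face flat to 41 mm radius, then bevelled, at start rising from 0 to 6 mm above the bench at the rim, so a thin blade slips under; rest of the rim upright. Starts on the bench 15 to 45 mm before the pad's step.
- pad: Fixed black pad, 12 mm thick, 160 wide (y). Origin at bench level, mid edge nearest the disc; x runs along the pad to the fence at x = 208 mm, z up. The edge x = 0 is a sheer 12 mm step: a disc pushed along the bench stops there, and tips over it onto the pad if a blade lifts its rear rim and carries it over in an arc about the step.
- fence (a point): Middle of the foot of the yellow fence's face, on the pad's top (12 mm above the bench), axes as the pad. The fence is a bar across the pad, 160 mm wide, standing 12 mm above the pad; a disc against it has its centre 55 mm before it.
- spatula: Loose, 268 mm long, 0.24 kg, flat on the bench. Origin on the underside below mid grip, x to the blade, z up. Steel blade x 43 to 125 mm, 72 wide, 3 thick (last 12 mm: 2), underside z = 0. Raised black grip bar x -74 to 38, 22 wide (y), z 30 to 44, free below and beside it; struts join it to blade and eye plate. Eye plate 46 square, 5 thick, underside z = 0, 24 mm hole along z at x = -120.
- tip (a point): Middle of the front edge of the spatula blade, on its underside, axes as the spatula.
- eye (a point): Centre of the spatula's eye hole, at the plate's underside, axes as the spatula.
- grip (a point): Centre of the spatula's black grip bar, 37 mm above its underside, axes as the spatula.
- rest: Fixed plywood board on a grey stand, sloping at 40 degrees, 300 mm long, 110 mm wide, with red lines along both sides. Origin at the centre of its upper surface; x straight uphill along the board, z square out of the board. The stand's position and yaw vary; its foot is 240 x 110 mm and the board's top edge about 205 mm above the bench.
- peg (a point): Foot of the red peg where it leaves the board's surface, 118 mm uphill of the board's centre, axes as the board. The peg is 12 mm thick and stands 34 mm square out of the board (along z).
- tape: roll of brown tape lying flat, 96 mm across, 48 mm high; bystander; origin at the centre of its underside.
- carton: closed brown carton 90 x 70 x 50 mm; bystander; origin at the centre of its underside.
- jar: jar, 60 mm across, 80 mm high; bystander; origin at the centre of its underside.
- bottle: bottle with red cap, 64 mm across, 190 mm high; bystander; origin at the centre of its underside.
- cup: white cup, 72 mm across, 95 mm high; bystander; origin at the centre of its underside.
- parts_bin: empty blue open bin 100 x 140 x 65 mm; bystander; origin at the centre of its underside.
Mind the look-alikes: they are no part of the job. Of the things like the disc, leave any that is white; of the rest the smaller one is meant.

How it is judged (in metres and radians):
On the way, in this order (a step that is already met when the one before it is completed fails the run):
1. the spatula is lifted off the bench while the disc is still blue face down (height (world z) of grip above 0.045 m and angle between disc's own z axis and vertical below 0.6 rad), for 0.2 s.
2. the disc lies flat on the pad, blue face up, not yet at the fence (angle between disc's own z axis and vertical above 3.04 rad and z of disc in the frame of pad between 0.022 and 0.03 m and x of disc in the frame of pad between 0.02 and 0.14 m and y of disc in the frame of pad between -0.06 and 0.06 m), for 0.2 s.
3. the disc rests against the yellow fence, blue face up (angle between disc's own z axis and vertical above 3.04 rad and z of disc in the frame of pad between 0.022 and 0.03 m and x of disc in the frame of fence between -0.063 and -0.05 m and y of disc in the frame of pad between -0.06 and 0.06 m), for 0.2 s.
At the end, for the whole second after the job is handed in: Disc flat on the pad (0.1 rad), blue face up, rim within 8 mm of the fence, centre within 60 mm of the pad's middle line. Spatula flat on the board (0.15 rad), eye round the peg (12 mm off its axis, 18 mm off the board at most), tip over 200 mm downhill of the peg. Both at rest (all of step 3 and x of eye in the frame of peg between -0.012 and 0.012 m and y of eye in the frame of peg between -0.012 and 0.012 m and z of eye in the frame of peg between -0.004 and 0.018 m and x of tip in the frame of peg below -0.2 m and angle between the z axis of spatula and the z axis of rest, either way round below 0.15 rad and linear speed of each of disc, spatula below 0.02 m/s); the robot touches nothing.
It fails at once if the gripper or arm touches the disc (contact force between any of the fingers, the arm and disc above 0.5 N).
It fails at once if a bystander (tape, carton, jar, bottle, cup, bin) is moved more than 25 mm (distance of any of tape, carton, jar, bottle, cup, parts_bin from where it was at the start of the episode above 0.025 m).
It also fails if it takes over 54 s, if anything falls off the work surface, if the arm or the gripper's body presses on something with over 40 N, if the wrist force passes 120 N, or if a joint passes its speed limit or range.

ROBOT

A 6-joint arm with a two-finger parallel gripper is mounted at the origin on the work surface. World frame = base frame: x ahead of the robot, y to its left, z up, the work surface at z = 0. Lengths are in m, angles in degrees, forces in N, time in s.
With the tool pointing down it reaches from about 0.4 to 0.825 m from the base axis. Payload 7 kg.
Tool frame: the origin (TCP) lies midway between the tips of the shut fingers; the grasp point (between the pads) lies ctrl.tcp_to_grasp behind it (ctrl.tcp_to_grasp is the distance from the TCP to the grasp point, in m); z points along the fingers, y is the line along which they close (so a half turn about z gives the same grasp; the last joint's range is limited). The gripper opens to 88 mm and grips with 3 to 60 N. Pads are 19 mm wide; open, the fingers measure 130 mm over their backs; the gripper's body (78 mm by 193 mm) begins 47 mm behind the grasp point.
Start: joints at [84.803, 20.546, 0.682, 0, -70.136, -16.507], TCP at [0.25, 0.627, 0.227] pointing down, gripper open.
Joint ranges: [-176.03, 176.03], [-82.01, 121.73], [-58.28, 71.71], [-173.87, 95.51], [-174.79, -0.11], [-173.66, 173.66]. Speed limits (degrees/s): [136.94, 136.94, 172.46, 180, 180, 180].

INTERFACE

Orientations are given as [roll, pitch, yaw] about the fixed x, y, z axes, in that order (R = Rz(yaw) Ry(pitch) Rx(roll)).
In Python, from plant import ctrl, imaging, close_job gives the robot as it stands.
- The arm moves only by the shell command python3 -m crank 'ROWS'. ROWS is JSON, a list of rows, each a list of 3 entries, a list of its own where there are three numbers: the shift along the world's x, y, z in m, then the turn, a rotation vector about the world's x, y, z in degrees, then the opening, from -1 (shut) to 1 (fully open), so that 0 is half open. A call has 1 to 12 rows; each row shifts and turns the commanded pose from where the row before left it; what a row does not reach is not made up. A row lasts 1/10 s, in which the tool goes at most 50 mm and 8.59 degrees, less where a joint would pass 70% of its speed; a pose out of reach is approached as far as the arm can. A call is refused whole if a number of a shift passes 0.05 or a number of a turn 8.59, either way. A call with a gripper value outside its range is refused whole. The fingers move at their own pace and stop on an object; the grip force is fixed at half the most. Time passes only in rows, so rows that do not move let the fingers close. It gives the time, the measured TCP pose, the force, the opening and the grip force at its end, in the units of the state.
- ctrl.get_obs(): the state, without advancing time (a new reading comes with each control period).
- imaging.snapshot(name): name is "scene" or "top" or "wrist"; returns (picture, depth): 384x512x3 uint8, blue, green, red; 384x512 float32, m along the optical axis (not along the pixel's ray), 0 where there is no reading.
- imaging.camera_model(name): a dict with "mtx" (3x3 intrinsics, pixels), "R" (3x3) and "t" (3): a world point X has camera coordinates R X + t. Camera axes: x right, y down, z forward; pixel columns grow to the right and rows downward; lengths in m; the calibration is good to about 2 mm. A picture is of the moment at which its call begins: read the wrist's pose just before it. camera_model takes no time and is no camera call; for the wrist camera it gives the pose at the moment of the call.
- close_job(): hands the job in; it is judged then, once.
The state is a dict: "clock": time; "joint_pos": joint angles; "qvel": joint speeds; "tau": joint torques, N m; "tool_pos": TCP position; "orientation": TCP orientation; "force": force on the tool from outside, world axes, zero at the start; "moment": the same for the moment, N m; "opening": finger opening in m; "gripper_force": force on a finger pad.
Only numpy, scipy, OpenCV 4.12 (cv2) and the standard library are available. Lean on these libraries where they do the work, as an engineer would, in place of code of your own. Each camera call takes 0.05 s, during which the arm holds its last target. There are 200 camera calls.

## Working session

There is one attempt and no reset: what is moved stays moved. The work goes in short steps, Python scripts to look and compute and a shell command to move; the robot and the scene stay as the last step left them, time stands still between calls to the robot, and variables do not carry over. Pictures are saved under pics/ and viewed, at most 14 in all, crops included, and the job is handed in when it is done.

```bash
ls; mkdir -p pics
python3 - <<'E'
from plant import ctrl, imaging
import cv2, numpy as np
print(ctrl.get_obs(), ctrl.tcp_to_grasp)
for n in ("top","scene"):
    p,d=imaging.snapshot(n); m=imaging.camera_model(n)
    np.savez(f"{n}0.npz",p=p,d=d,**m)
    cv2.imwrite(f"pics/{n}0.png",cv2.resize(p,(800,600),interpolation=cv2.INTER_CUBIC))
    print(n,m)
E
```

```text
pics
{'clock': 0.0, 'joint_pos': array([ 8.48022492e+01,  2.05914253e+01,  6.36001888e-01, -2.00765523e-02,
       -7.01355865e+01, -1.65081805e+01]), 'qvel': array([-0.00202191,  0.0504199 , -0.04009564, -0.0234507 ,  0.03883972,
       -0.07116135]), 'tau': array([-5.84591580e-04, -5.82714915e+01,  2.93070155e+01,  6.99751407e+00,
        7.01569792e-03, -1.58627681e-04]), 'tool_pos': array([0.2494763 , 0.62670106, 0.22563986]), 'orientation': array([ 1.79907378e+02, -7.76772133e-03, -2.17127620e+01]), 'force': array([0.14214748, 0.63552751, 0.17481116]), 'moment': array([-0.03093156,  0.05703127,  0.02137288]), 'gripper_force': 0.0, 'opening': 0.08802506875167992} 0.0188
top {'mtx': array([[412.30862763,   0.        , 257.16966684],
       [  0.        , 412.30862763, 192.5063566 ],
       [  0.        ,   0.        ,   1.        ]]), 'R': array([[-0.01916496, -0.99980558, -0.00463754],
       [-0.99712183,  0.01945341, -0.07327767],
       [ 0.07335364,  0.00321983, -0.9973008 ]]), 't': array([0.03025937, 0.55178356, 1.31916236])}
scene {'mtx': array([[423.57482724,   0.        , 255.85209357],
       [  0.        , 423.57482724, 187.58279931],
       [  0.        ,   0.        ,   1.        ]]), 'R': array([[-0.62309907,  0.78208943, -0.00914733],
       [ 0.43840691,  0.33955045, -0.83216877],
       [-0.64772442, -0.52253384, -0.55444698]]), 't': array([ 0.31564147, -0.12504201,  1.72841085])}
```

View pics/top0.png

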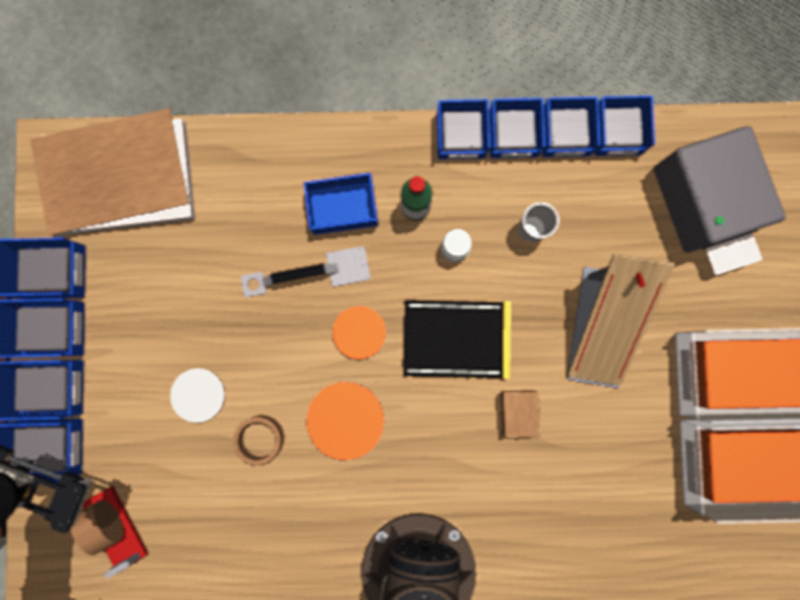

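View pics/scene0.png

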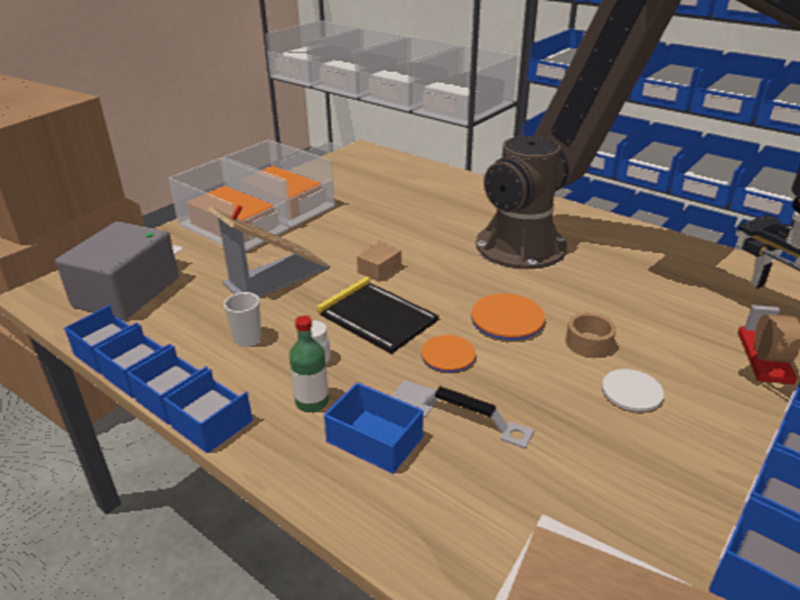

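Candidates for the disc in the top picture (800x600): small orange at (359,333), large orange at (345,420), white at (197,395). The small orange one is meant: it is not white, is the smaller orange, and lies just before the pad step (404,338). The yellow fence is at (507,340), spatula eye (253,284), blade (348,266), and peg (641,281). I'll confirm this in a crop and measure.

```bash
cat > h.py <<'E'
import numpy as np, cv2
def load(n): return np.load(n)
def ray(f,uv,z):
    K,R,t=f['mtx'],f['R'],f['t']; uv=np.atleast_2d(uv).astype(float)
    d=(R.T@np.linalg.inv(K)@np.c_[uv,np.ones(len(uv))].T).T; c=-R.T@t
    return c+d*((z-c[2])/d[:,2])[:,None]
def pts(f,mask):
    v,u=np.nonzero(mask&(f['d']>0)); d=f['d'][v,u]
    X=(np.linalg.inv(f['mtx'])@np.c_[u,v,np.ones(len(u))].T)*d
    return (f['R'].T@(X-f['t'][:,None])).T
def proj(f,X):
    x=(f['R']@np.atleast_2d(X).T+f['t'][:,None]); x=f['mtx']@(x/x[2]); return x[:2].T
E
python3 - <<'E'
from h import *
f=load("top0.npz"); p=f['p'].astype(int); B,G,R=p[...,0],p[...,1],p[...,2]
hsv=cv2.cvtColor(f['p'],cv2.COLOR_BGR2HSV).astype(int)
def win(x0,y0,x1,y1):
    m=np.zeros(B.shape,bool); s=1.5625; m[int(y0/s):int(y1/s),int(x0/s):int(x1/s)]=1; return m
def cen(m): v,u=np.nonzero(m); return np.array([u.mean(),v.mean()])
def rect(m): return cv2.minAreaRect(np.argwhere(m)[:,::-1].astype(np.float32))
m=win(320,300,395,365)&(hsv[...,1]>200)&(R>180); print("disc",ray(f,cen(m),.014),np.sqrt(m.sum()*4/np.pi))
X=pts(f,m);print("disc depth",np.median(X,0))
m=win(398,292,505,385)&(B<90)&(R<90)&(G<90); r=rect(m);print("padblack",r,ray(f,cv2.boxPoints(r),.012))
m=win(495,292,520,385)&(R>180)&(G>150)&(B<100); r=rect(m);print("fence",r,ray(f,cv2.boxPoints(r),.024))
m=win(260,255,340,295)&(R<70); r=rect(m);print("grip",r,ray(f,cv2.boxPoints(r),.044)); print(ray(f,cen(m),.044),np.median(pts(f,m),0))
# board plane
m=win(570,250,680,390)
X=pts(f,m&((R-B)>30)&(f['d']>0)); X=X[X[:,2]>.03]
# ransac plane
rng=np.random.default_rng(0);best=None
for _ in range(400):
    a,b,c=X[rng.choice(len(X),3,False)]; n=np.cross(b-a,c-a); l=np.linalg.norm(n)
    if l<1e-5: continue
    n/=l; k=abs((X-a)@n)<.003
    if best is None or k.sum()>best.sum(): best=k
Y=X[best]; c=Y.mean(0); n=np.linalg.svd(Y-c)[2][2]; n*=np.sign(n[2]); print("board",len(Y),c,n,np.degrees(np.arccos(n[2])),np.degrees(np.arctan2(n[1],n[0])),Y.min(0),Y.max(0))
np.savez("board.npz",c=c,n=n,Y=Y)
im=f['p']
a=cv2.resize(im[145:275,145:345],(800,520),interpolation=cv2.INTER_CUBIC); cv2.imwrite("pics/c1.png",a)
a=cv2.resize(im[155:255,355:440],(510,600),interpolation=cv2.INTER_CUBIC); cv2.imwrite("pics/c2.png",a)
E
```

```text
disc [[nan nan nan]] 0.0
disc depth [nan nan nan]
padblack ((289.5861511230469, 216.81314086914062), (62.43666458129883, 48.71194076538086), 1.5481575727462769) [[ 0.39748467  0.02080232  0.012     ]
 [ 0.55565441  0.01345144  0.012     ]
 [ 0.546152   -0.19025038  0.012     ]
 [ 0.38822119 -0.18115885  0.012     ]]
fence ((324.1854553222656, 217.54937744140625), (4.9124040603637695, 48.95751953125), 2.38594388961792) [[ 0.38908903 -0.18126568  0.024     ]
 [ 0.54628523 -0.19264964  0.024     ]
 [ 0.54531229 -0.20850123  0.024     ]
 [ 0.38813876 -0.19698181  0.024     ]]
grip ((190.1154022216797, 175.07691955566406), (6.471831321716309, 34.32032012939453), 78.69007110595703) [[0.61117217 0.28918852 0.044     ]
 [0.63075461 0.181099   0.044     ]
 [0.61020546 0.1772393  0.044     ]
 [0.59066241 0.28520785 0.044     ]]
[[0.61039378 0.23327765 0.044     ]] [0.61083989 0.233858   0.04262965]
board 2377 [ 0.50978287 -0.399001    0.12370866] [-0.62903041  0.12006401  0.76805298] 39.82063130629107 169.19384429168053 [ 0.39072262 -0.47167459  0.03018394] [ 0.61485575 -0.32502077  0.20771181]<stdin>:6: RuntimeWarning: Mean of empty slice.
  ret = ret.dtype.type(ret / rcount)
  return _methods._mean(a, axis=axis, dtype=dtype,
  ret = um.true_divide(
```

View pics/c1.png

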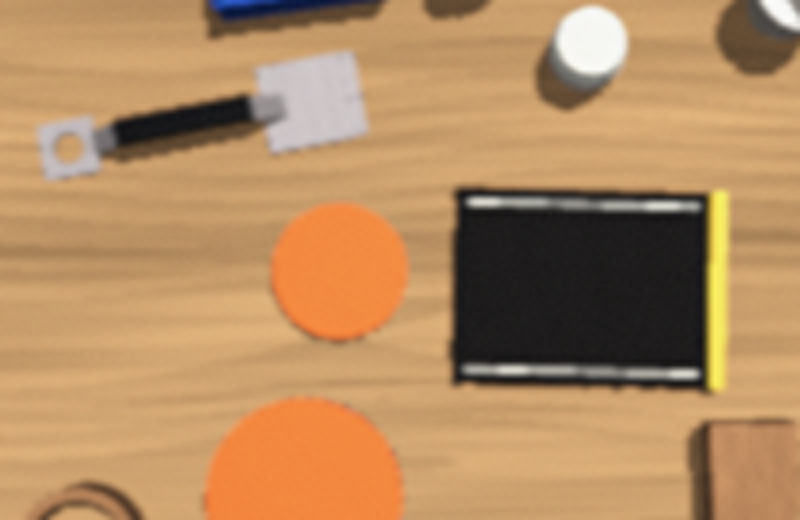

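View pics/c2.png

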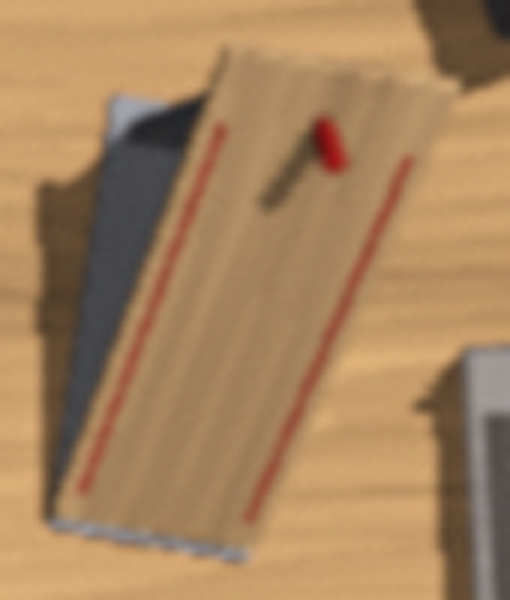

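The crop confirms it: the disc at crop (340,271) with radius 68 is the plain small orange one, before the pad edge at x=457. Eye hole is at (70,148), blade front middle at (360,92). In the board crop the peg's foot is near (324,127) and its top near (341,165). The board's corners are (225,50), (460,88), (248,560) and (52,520).

Run:
```python
from h import *
f=load("top0.npz"); b=np.load("board.npz"); n=b['n'];c=b['c']
c1=lambda p:(np.array(p)+.5)/4-.5+145
c2=lambda p:(np.array(p)+.5)/6-.5+np.array([355,155])
A=lambda v:np.degrees(np.arctan2(v[1],v[0]))
print("disc",ray(f,c1([[340,271]]),.014), "r",ray(f,c1([[272,271],[408,271],[340,203],[340,340]]),.014).round(3).tolist())
P=ray(f,c1([[457,190],[457,382]]),.012); F=ray(f,c1([[709,190],[709,391]]),.024)
print("pad edge mid",P.mean(0),P.round(3).tolist(),"fence mid",F.mean(0),A((F.mean(0)-P.mean(0))))
e=ray(f,c1([[70,148]]),.003)[0]; t=ray(f,c1([[360,92]]),.003)[0]; print("eye",e,"tip",t,np.linalg.norm(t-e),A(t-e)); u=(t-e)/np.linalg.norm(t-e);print("grip from eye/tip",e+u*.12,t-u*.125)
def rp(uv):
    K,R,T=f['mtx'],f['R'],f['t']; uv=np.array(uv)
    d=(R.T@np.linalg.inv(K)@np.c_[uv,np.ones(len(uv))].T).T; o=-R.T@T
    return o+d*(((c-o)@n)/(d@n))[:,None]
up=np.array([0,0,1])-n*n[2]; up/=np.linalg.norm(up); s=np.cross(n,up)
C=rp(c2([[225,50],[460,88],[248,560],[52,520]])); print("corners",C.round(3).tolist()); o=C.mean(0)
print("centre",o,"up",up,A(up),"side",s)
L=rp(c2([[82,490],[222,125],[250,522],[410,158]])); pk=rp(c2([[325,128]]))
for X in (C,L,pk): print(((X-o)@np.c_[up,s,n]).round(4).tolist())
print("peg",pk, "model",o+.118*up)
print(proj(f,o+.118*up), proj(f,o+.118*up+.034*n), c2([[325,128],[341,165]]))
d=(C[1]-C[2])+(C[0]-C[3]); print("edge yaw",A(d), "lines",A(L[1]-L[0]+L[3]-L[2]))
```

```text
disc [[0.48967164 0.11044988 0.014     ]] r [[0.491, 0.166, 0.014], [0.489, 0.055, 0.014], [0.545, 0.11, 0.014], [0.434, 0.111, 0.014]]
pad edge mid [0.47602489 0.01553247 0.012     ] [[0.554, 0.014, 0.012], [0.398, 0.017, 0.012]] fence mid [ 0.46833234 -0.187426    0.024     ] -92.17059044434716
eye [0.5956655  0.33261473 0.003     ] tip [0.6374656  0.09258659 0.003     ] 0.2436406297880598 -80.12119957429766
grip from eye/tip [0.61625325 0.21439399 0.003     ] [0.61602003 0.2157332  0.003     ]
corners [[0.615, -0.362, 0.204], [0.595, -0.471, 0.204], [0.364, -0.426, 0.009], [0.388, -0.321, 0.012]]
centre [ 0.49045266 -0.39497447  0.1072479 ] up [ 0.75443318 -0.14399983  0.6403863 ] -10.806155708319489 side [0.18748685 0.98226711 0.        ]
[[0.151, 0.0557, 0.0], [0.1518, -0.055, -0.0], [-0.1536, -0.0544, 0.0], [-0.1492, 0.0537, -0.0]]
[[-0.1251, 0.0443, -0.0], [0.1107, 0.0442, 0.0], [-0.1273, -0.0469, 0.0], [0.11, -0.0466, -0.0]]
[[0.1185, -0.0027, 0.0]]
peg [[ 0.57934803 -0.41473275  0.1831413 ]] model [ 0.57947578 -0.41196645  0.18281349]
[[407.73724004 175.90418737]] [[409.99013983 182.49153637]] [[408.75       175.91666667]
 [411.41666667 182.08333333]]
edge yaw -10.632105013886585 lines -10.755261790005333
```

```bash
python3 -m crank '[[[0.0304,-0.0342,0],[0,0,-4.86],1],[[0.0304,-0.0342,0],[0,0,-4.86],1],[[0.0304,-0.0342,0],[0,0,-4.86],1],[[0.0304,-0.0342,0],[0,0,-4.86],1],[[0.0304,-0.0342,0],[0,0,-4.86],1],[[0.0304,-0.0342,0],[0,0,-4.86],1],[[0.0304,-0.0342,0],[0,0,-4.86],1],[[0.0304,-0.0342,0],[0,0,-4.86],1],[[0.0304,-0.0342,0],[0,0,-4.86],1],[[0.0304,-0.0342,0],[0,0,-4.86],1],[[0.0304,-0.0342,0],[0,0,-4.86],1],[[0.0304,-0.0342,0],[0,0,-4.86],1]]'
python3 -m crank '[[[0,0,-0.04],[0,0,0],1],[[0,0,-0.04],[0,0,0],1],[[0,0,-0.03],[0,0,0],1]]'; python3 -c "
from plant import ctrl;print(ctrl.get_obs())"
```

```text
clock: 1.3
tool_pos: [0.6153, 0.2151, 0.2263]
orientation: [180.0, -0.0, -80.2]
force: [0.8, 0.4, 0.2]
opening: 0.0877
gripper_force: 0.0
clock: 1.6
tool_pos: [0.6136, 0.2154, 0.1137]
orientation: [179.9, -0.0, -80.1]
force: [0.4, -0.2, -0.1]
opening: 0.0874
gripper_force: 0.0
{'clock': 1.6, 'joint_pos': array([ 3.64754539e+01,  2.33234581e+01, -1.06938273e+01, -4.74941529e-02,
       -5.61264847e+01, -2.65710965e+01]), 'qvel': array([  0.68738932,  15.20759613, -18.52086672,   0.54363004,
        33.91371588,   0.05480453]), 'tau': array([-6.84936438e-01, -6.14478493e+01,  2.70360947e+01,  6.24759704e+00,
       -7.66485259e-01,  1.97920363e-04]), 'tool_pos': array([0.61355123, 0.21539693, 0.1137106 ]), 'orientation': array([ 1.79853798e+02, -2.91049980e-02, -8.01221264e+01]), 'force': array([ 0.42928061, -0.23183487, -0.14035586]), 'moment': array([ 0.08324852, -0.0069176 , -0.05624965]), 'gripper_force': 0.0, 'opening': 0.08742815198159565}
```

```bash
python3 -m crank '[[[0,0,-0.035],[0,0,0],1],[[0,0,-0.03],[0,0,0],1],[[0,0,-0.02],[0,0,0],1],[[0,0,-0.0125],[0,0,0],1],[[0,0,0],[0,0,0],1]]'
python3 -m crank '[[[0,0,0],[0,0,0],0],[[0,0,0],[0,0,0],-0.5],[[0,0,0],[0,0,0],-1],[[0,0,0],[0,0,0],-1],[[0,0,0],[0,0,0],-1],[[0,0,0],[0,0,0],-1],[[0,0,0],[0,0,0],-1]]'
```

```text
clock: 2.1
tool_pos: [0.6133, 0.216, 0.0171]
orientation: [179.8, -0.1, -80.0]
force: [0.7, -0.3, 0.4]
opening: 0.0874
gripper_force: 0.0
clock: 2.8
tool_pos: [0.6144, 0.2168, 0.0192]
orientation: [-180.0, 0.0, -80.0]
force: [0.1, 0.2, -0.0]
opening: 0.0371
gripper_force: 0.0
```

```bash
python3 -m crank '[[[0,0,0],[0,0,0],-1],[[0,0,0],[0,0,0],-1],[[0,0,0],[0,0,0],-1],[[0,0,0],[0,0,0],-1]]'
```

```text
clock: 3.2
tool_pos: [0.6146, 0.2168, 0.0191]
orientation: [-180.0, 0.0, -80.0]
force: [0.8, 0.7, 0.3]
opening: 0.0215
gripper_force: 30.0
```

```bash
python3 -m crank '[[[0,0,0.025],[0,0,0],-1],[[0,0,0.025],[0,0,0],-1],[[-0.0234,0.0191,0],[0,0,-2.44],-1],[[-0.0234,0.0191,0],[0,0,-2.44],-1],[[-0.0234,0.0191,0],[0,0,-2.44],-1],[[-0.0234,0.0191,0],[0,0,-2.44],-1],[[-0.0234,0.0191,0],[0,0,-2.44],-1],[[0,0,0],[0,0,0],-1],[[0,0,0],[0,0,0],-1]]'
python3 - <<'E'
from plant import ctrl, imaging
import cv2, numpy as np
p,d=imaging.snapshot("top"); m=imaging.camera_model("top"); np.savez("top1.npz",p=p,d=d,**m)
q,d=imaging.snapshot("scene"); m=imaging.camera_model("scene"); np.savez("scene1.npz",p=q,d=d,**m)
a=cv2.resize(p[130:260,145:345],(800,520),interpolation=cv2.INTER_CUBIC)
cv2.imwrite("pics/c3.png",a)
print(ctrl.get_obs()['tool_pos'],ctrl.get_obs()['joint_pos'],ctrl.get_obs()['force'],ctrl.get_obs()['moment'])
E
```

```text
clock: 4.1
tool_pos: [0.4966, 0.3125, 0.0689]
orientation: [180.0, -0.0, -92.1]
force: [0.2, 0.1, -3.0]
opening: 0.022
gripper_force: 30.0
[0.49748906 0.31183927 0.06882878] [ 5.11447244e+01  2.08575340e+01 -2.17920698e+01 -4.70495175e-03
 -4.73848171e+01 -5.33566968e+01] [ 0.92360653 -0.41688159 -2.89315388] [ 0.0494977  -0.09871907 -0.01302934]
```

View pics/c3.png

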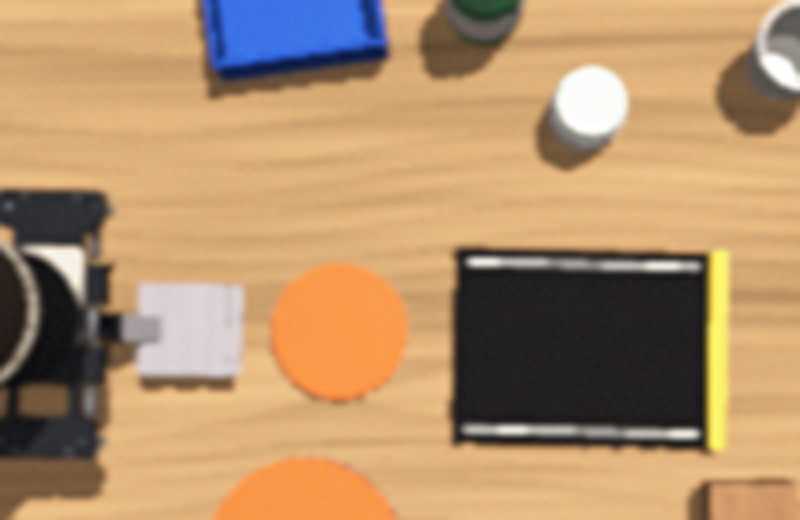

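The spatula is held with its blade front at crop (242,332), square to the pad and in line with the disc at (340,331). Next I'll check the blade's height and tilt from the depth image.

Run:
```python
from h import *
f=load("top1.npz")
m=np.zeros((384,512),bool); m[130+72:130+92,145+42:145+59]=1
X=pts(f,m); A=np.c_[X[:,:2]-X[:,:2].mean(0),np.ones(len(X))]; print(np.linalg.lstsq(A,X[:,2],rcond=None)[0],X.mean(0))
print("front mid",ray(f,(np.array([[243,331]])+.5)/4-.5+np.array([145,130]),.053))
m[:]=0; m[60:100,120:380]=0
# bench reference height
g=np.zeros((384,512),bool); g[235:245,300:320]=1; print("bench",pts(f,g)[:,2].mean())
```

```text
[-0.00391291  0.01922172  0.05183382] [0.49355141 0.21733368 0.05183382]
front mid [[0.49011341 0.18432193 0.053     ]]
bench 0.008007373533074161
```

```bash
python3 -m crank '[[[0,0,-0.025],[0,0,0],-1],[[0,0,-0.015],[0,0,0],-1],[[0,0,-0.0075],[0,0,0],-1],[[0,0,0],[0,0,0],-1]]'
python3 -m crank '[[[-0.0004,-0.01,0],[0,0,0],-1],[[-0.0004,-0.01,0],[0,0,0],-1],[[-0.0004,-0.01,0],[0,0,0],-1],[[-0.0004,-0.01,0],[0,0,0],-1],[[-0.0004,-0.01,0],[0,0,0],-1],[[-0.0004,-0.008,0],[0,0,0],-1],[[0,0,0],[0,0,0],-1]]'
```

```text
clock: 4.6
tool_pos: [0.4975, 0.3111, 0.0204]
orientation: [179.9, -0.1, -92.3]
force: [0.1, -0.4, -2.2]
opening: 0.0216
gripper_force: 30.0
clock: 5.3
tool_pos: [0.4947, 0.2529, 0.0216]
orientation: [180.0, -0.0, -92.3]
force: [-0.4, 0.7, -4.3]
opening: 0.0218
gripper_force: 30.0
```

```bash
cat > look.py <<'E'
import sys; from h import *; from plant import imaging,ctrl
def disc(n, lo):
    f=dict(p=None); p,d=imaging.snapshot("top"); m=imaging.camera_model("top"); f=dict(p=p,d=d,**m); np.savez(n,**f)
    h=cv2.cvtColor(p,cv2.COLOR_BGR2HSV); lo,hi=lo
    k=cv2.inRange(h,np.array(lo),np.array(hi))
    nl,lab,st,c=cv2.connectedComponentsWithStats(k)
    for i in range(1,nl):
        if 300<st[i,4]<2000 and 180<c[i][0]<340 and 180<c[i][1]<260:
            X=pts(f,lab==i); mm=X.mean(0); A=np.c_[X[:,:2]-mm[:2],np.ones(len(X))]
            print("area",st[i],"cen.014",ray(f,c[i],.014).round(4),"mean",mm.round(4),"slope",np.linalg.lstsq(A,X[:,2],rcond=None)[0].round(3))
    return f
OR=((3,130,150),(20,255,255)); BL=((100,130,60),(130,255,255))
E
python3 -c "
from look import *
disc('top2.npz',OR)"
```

```text
area [224 196  34  35 954] cen.014 [[0.487  0.0756 0.014 ]] mean [0.4872 0.0757 0.0124] slope [0.003 0.003 0.012]
```

```bash
python3 -m crank '[[[-0.0003,-0.008,0],[0,0,0],-1],[[-0.0003,-0.006,0],[0,0,0],-1],[[-0.0002,-0.005,0],[0,0,0],-1],[[-0.0002,-0.005,0],[0,0,0],-1],[[0,0,0],[0,0,0],-1]]'; python3 -c "
from look import *
disc('top2.npz',OR)"
```

```text
clock: 5.85
tool_pos: [0.4938, 0.2294, 0.0215]
orientation: [180.0, -0.0, -92.3]
force: [-0.2, 0.0, -3.2]
opening: 0.0217
gripper_force: 30.0
area [225 196  34  35 958] cen.014 [[0.4864 0.0722 0.014 ]] mean [0.4865 0.0722 0.0145] slope [0.013 0.059 0.015]
```

The disc is now wedged against the step, tilted about 3.4° with roughly 25 mm of blade under it. I'll work out the arc.

Run:
```python
import numpy as np
def tcp(th,p):
    t,q=np.radians([th,p])
    tip=.087*np.array([-np.cos(t),np.sin(t)])+.012*np.array([-np.sin(t),-np.cos(t)])
    return tip-.127*np.array([np.cos(q),-np.sin(q)])+.019*np.array([np.sin(q),np.cos(q)])
th=np.arange(3,124,6.); p=th/3; T=np.array([tcp(a,b) for a,b in zip(th,p)])
for a,d in zip(th[1:],np.diff(T,axis=0)): print(a,(d*1000).round(1))
print(T)
```

```text
9.0 [ 0.5 13.6]
15.0 [ 1.6 13.5]
21.0 [ 2.7 13.4]
27.0 [ 3.8 13.1]
33.0 [ 4.9 12.8]
39.0 [ 5.9 12.3]
45.0 [ 6.9 11.7]
51.0 [ 7.8 11.1]
57.0 [ 8.6 10.4]
63.0 [9.4 9.6]
69.0 [10.1  8.7]
75.0 [10.7  7.8]
81.0 [11.2  6.8]
87.0 [11.6  5.8]
93.0 [11.9  4.8]
99.0 [12.1  3.7]
105.0 [12.2  2.6]
111.0 [12.2  1.6]
117.0 [12.1  0.5]
123.0 [11.9 -0.5]
[[-0.21415786  0.01378324]
 [-0.21363767  0.02737817]
 [-0.21200214  0.04092263]
 [-0.20925976  0.05431083]
 [-0.20542962  0.06743835]
 [-0.20054129  0.08020321]
 [-0.19463447  0.09250694]
 [-0.18775859  0.10425562]
 [-0.17997227  0.11536085]
 [-0.17134271  0.12574068]
 [-0.16194497  0.13532044]
 [-0.1518612   0.14403353]
 [-0.14117971  0.15182209]
 [-0.12999407  0.15863759]
 [-0.1184021   0.16444133]
 [-0.10650485  0.16920482]
 [-0.09440548  0.17291   ]
 [-0.08220821  0.17554947]
 [-0.07001718  0.1771265 ]
 [-0.05793535  0.17765492]
 [-0.04606345  0.17715899]]
```

```bash
python3 -m crank '[[[0,-0.0005,0.0136],[2,-0.08,0],-1],[[0,-0.0016,0.0135],[2,-0.08,0],-1],[[-0.0001,-0.0027,0.0134],[2,-0.08,0],-1],[[-0.0001,-0.0038,0.0131],[2,-0.08,0],-1],[[-0.0002,-0.0049,0.0128],[2,-0.08,0],-1],[[0,0,0],[0,0,0],-1]]'
python3 -c "
from look import *
f=disc('top3.npz',OR)
p,d=imaging.snapshot('scene')
a=cv2.resize(p[160:290,190:360],(785,600),interpolation=cv2.INTER_CUBIC); cv2.imwrite('pics/c4.png',a)"
```

```text
clock: 6.5
tool_pos: [0.4945, 0.2165, 0.0898]
orientation: [-179.9, 10.2, -92.3]
force: [0.2, 0.7, -3.1]
opening: 0.0217
gripper_force: 30.0
area [231 195  28  36 804] cen.014 [[0.4881 0.0626 0.014 ]] mean [0.4874 0.0614 0.0397] slope [0.041 0.809 0.04 ]
```

View pics/c4.png

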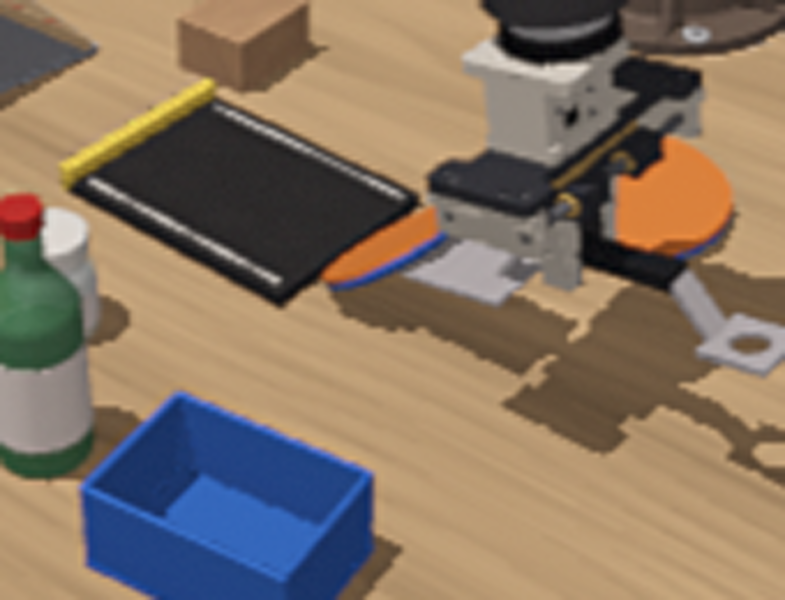

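The disc (crop 380,250) is tilted up on the blade front with its front rim held at the step. It is going as planned, so I'll continue the arc.

```bash
python3 -m crank '[[[-0.0002,-0.0059,0.0123],[2,-0.08,0],-1],[[-0.0003,-0.0069,0.0117],[2,-0.08,0],-1],[[-0.0003,-0.0078,0.0111],[2,-0.08,0],-1],[[-0.0003,-0.0086,0.0104],[2,-0.08,0],-1],[[-0.0004,-0.0094,0.0096],[2,-0.08,0],-1],[[-0.0004,-0.0101,0.0087],[2,-0.08,0],-1],[[0,0,0],[0,0,0],-1]]'
python3 -c "
from look import *
f=disc('top3.npz',OR)"
```

```text
clock: 7.3
tool_pos: [0.492, 0.167, 0.1518]
orientation: [-180.0, 22.0, -92.3]
force: [-0.3, 0.4, -2.8]
opening: 0.0218
gripper_force: 30.0
```

```bash
python3 -c "
from look import *
f=load('top3.npz')
k=cv2.inRange(cv2.cvtColor(f['p'],cv2.COLOR_BGR2HSV),np.array(OR[0]),np.array(OR[1]))>0
m=np.zeros_like(k);m[170:236,200:330]=1
k&=m; X=pts(f,k); print(k.sum(),X.min(0),X.max(0),X.mean(0))
"
```

```text
Traceback (most recent call last):
ValueError: zero-size array to reduction operation minimum which has no identity
```

```bash
python3 -c "
from look import *
a=load('top3.npz')['p'][150:260,190:340]
p,d=imaging.snapshot('scene')
b=p[160:270,190:340]
cv2.imwrite('pics/c5.png',cv2.resize(np.hstack([a,b]),(800,293),interpolation=cv2.INTER_CUBIC))"
```

```text
(no output)
```

View pics/c5.png

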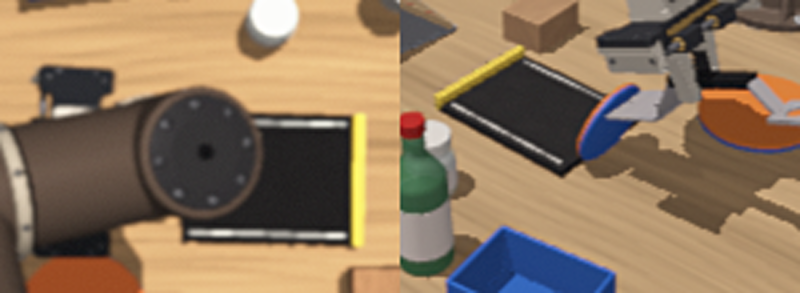

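The disc stands steeply at the step with the blade tip behind its blue face (scene half, 607,122). I'll carry it over.

```bash
python3 -m crank '[[[-0.0004,-0.0107,0.0078],[2,-0.08,0],-1],[[-0.0004,-0.0112,0.0068],[2,-0.08,0],-1],[[-0.0002,-0.0058,0.0030],[1,-0.04,0],-1],[[-0.0002,-0.0058,0.0028],[1,-0.04,0],-1],[[-0.0002,-0.006,0.0025],[1,-0.04,0],-1],[[-0.0002,-0.006,0.0023],[1,-0.04,0],-1],[[-0.0002,-0.006,0.002],[1,-0.04,0],-1],[[-0.0002,-0.006,0.0017],[1,-0.04,0],-1],[[-0.0002,-0.006,0.0015],[1,-0.04,0],-1],[[-0.0002,-0.006,0.0011],[1,-0.04,0],-1],[[0,0,0],[0,0,0],-1],[[0,0,0],[0,0,0],-1]]'
python3 -c "
from look import *
p,d=imaging.snapshot('scene'); a=imaging.snapshot('top')[0][150:260,190:340]
b=p[160:270,190:340]
cv2.imwrite('pics/c6.png',cv2.resize(np.hstack([a,b]),(800,293),interpolation=cv2.INTER_CUBIC))"
```

```text
clock: 8.6
tool_pos: [0.4892, 0.0986, 0.1827]
orientation: [180.0, 34.0, -92.3]
force: [-0.4, 0.6, -3.5]
opening: 0.0217
gripper_force: 30.0
```

View pics/c6.png

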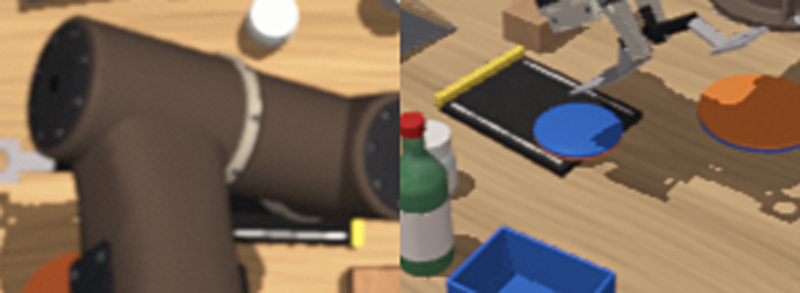

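The disc lies blue face up on the pad (scene half, 578,130). I'll back off, level the blade, and measure.

```bash
python3 -m crank '[[[0.0011,0.03,0],[-6.8,0.26,0],-1],[[0.0011,0.03,0],[-6.8,0.26,0],-1],[[0.0011,0.03,0],[-6.8,0.26,0],-1],[[0.0011,0.03,-0.02],[-6.8,0.26,0],-1],[[0.0011,0.03,-0.03],[-6.8,0.26,0],-1],[[0,0,0],[0,0,0],-1],[[0,0,0],[0,0,0],-1]]'
python3 -c "
from look import *
f=disc('top4.npz',BL)
p,d=imaging.snapshot('scene');m=imaging.camera_model('scene');np.savez('scene4.npz',p=p,d=d,**m)
k=cv2.inRange(cv2.cvtColor(p,cv2.COLOR_BGR2HSV),np.array(BL[0]),np.array(BL[1]))>0
w=np.zeros_like(k);w[180:230,225:300]=1;k&=w;v,u=np.nonzero(k);print(k.sum())
g=np.load('scene4.npz');print(ray(g,[u.mean(),v.mean()],.026),pts(g,k).mean(0))
g=f; m=np.zeros((384,512),bool); print(ctrl.get_obs()['tool_pos'])
"
```

```text
clock: 9.4
tool_pos: [0.4928, 0.2477, 0.131]
orientation: [179.8, 0.4, -92.0]
force: [-0.1, -0.6, -2.1]
opening: 0.0218
gripper_force: 30.0
area [252 197  34  34 944] cen.014 [[ 0.4845 -0.0164  0.014 ]] mean [ 0.4843 -0.0162  0.0236] slope [0.014 0.015 0.024]
546
[[ 0.49429642 -0.00740299  0.026     ]] [ 0.49211874 -0.00913772  0.02429281]
[0.49428786 0.24595151 0.13308097]
```

```bash
python3 -m crank '[[[0,0,-0.035],[0,0,0],-1],[[0,0,-0.035],[0,0,0],-1],[[-0.0008,-0.02,-0.027],[0,0,0],-1],[[-0.0008,-0.02,0],[0,0,0],-1],[[-0.0008,-0.02,0],[0,0,0],-1],[[0,0,0],[0,0,0],-1]]'
python3 -c "
from look import *
f=disc('top4.npz',BL); o=ctrl.get_obs()['tool_pos']; print(o)
x0,y0=o[0],o[1]
uv=proj(f,[[x0-.036,y0-.065,.018],[x0+.026,y0-.12,.018]]).astype(int); a,b=uv.min(0),uv.max(0)
m=np.zeros((384,512),bool); m[a[1]:b[1],a[0]:b[0]]=1
X=pts(f,m); mm=X.mean(0); print(mm,np.linalg.lstsq(np.c_[X[:,:2]-mm[:2],np.ones(len(X))],X[:,2],rcond=None)[0])
"
```

```text
clock: 10.1
tool_pos: [0.4927, 0.1829, 0.038]
orientation: [-179.9, 0.6, -92.4]
force: [0.3, 0.4, -1.8]
opening: 0.0222
gripper_force: 30.0
area [252 197  34  34 943] cen.014 [[ 0.4845 -0.0164  0.014 ]] mean [ 0.4843 -0.0162  0.0233] slope [0.012 0.015 0.023]
[0.49339413 0.18429316 0.03832262]
[0.49190113 0.09565467 0.02050361] [-0.0026255   0.01538918  0.02050361]
```

```bash
python3 -m crank '[[[-0.0004,-0.01,-0.003],[0,0,0],-1],[[-0.0004,-0.01,0],[0,0,0],-1],[[-0.0004,-0.01,0],[0,0,0],-1],[[-0.0004,-0.01,0],[0,0,0],-1],[[-0.0004,-0.01,0],[0,0,0],-1],[[-0.0004,-0.01,0],[0,0,0],-1],[[0,0,0],[0,0,0],-1]]'
python3 -c "
from look import *
f=disc('top4.npz',BL); o=ctrl.get_obs(); print(o['tool_pos'],o['force'])
"
```

```text
clock: 10.85
tool_pos: [0.4891, 0.1242, 0.0327]
orientation: [179.9, 0.5, -92.3]
force: [0.2, 1.4, -2.6]
opening: 0.0216
gripper_force: 30.0
area [266 197  34  35 971] cen.014 [[ 0.4827 -0.0598  0.014 ]] mean [ 0.4825 -0.0593  0.0231] slope [0.003 0.001 0.023]
[0.4894278  0.12482606 0.03278506] [-0.64383502 -0.28909472 -2.57884757]
```

```bash
python3 -m crank '[[[-0.0004,-0.01,0],[0,0,0],-1],[[-0.0004,-0.01,0],[0,0,0],-1],[[-0.0004,-0.01,0],[0,0,0],-1],[[-0.0004,-0.01,0],[0,0,0],-1],[[-0.0004,-0.01,0],[0,0,0],-1],[[-0.0004,-0.01,0],[0,0,0],-1],[[-0.0002,-0.005,0],[0,0,0],-1],[[-0.0002,-0.004,0],[0,0,0],-1],[[0,0,0],[0,0,0],-1]]'
python3 -c "
from look import *
f=disc('top4.npz',BL); o=ctrl.get_obs(); print(o['tool_pos'],o['force'])
"
```

```text
clock: 11.8
tool_pos: [0.4868, 0.0562, 0.0329]
orientation: [179.9, 0.5, -92.3]
force: [-0.1, -0.3, -3.1]
opening: 0.0221
gripper_force: 30.0
area [287 198  34  34 973] cen.014 [[ 0.4799 -0.1277  0.014 ]] mean [ 0.4798 -0.1268  0.023 ] slope [0.01  0.006 0.023]
[0.48681749 0.05644951 0.03286706] [ 0.20902485 -0.09566028 -2.49285475]
```

```bash
python3 -m crank '[[[-0.0001,-0.003,0],[0,0,0],-1],[[-0.0001,-0.003,0],[0,0,0],-1],[[0,0,0],[0,0,0],-1]]'
python3 -m crank '[[[-0.0001,-0.002,0],[0,0,0],-1],[[-0.0001,-0.002,0],[0,0,0],-1],[[0,0,0],[0,0,0],-1]]'
python3 -c "
from look import *
f=disc('top4.npz',BL); o=ctrl.get_obs(); print(o['tool_pos'],o['force'])
"
```

```text
clock: 12.15
tool_pos: [0.4866, 0.0506, 0.0329]
orientation: [180.0, 0.5, -92.2]
force: [-0.2, 0.1, -2.1]
opening: 0.0219
gripper_force: 30.0
clock: 12.45
tool_pos: [0.4867, 0.0468, 0.033]
orientation: [180.0, 0.5, -92.3]
force: [-0.4, 1.5, -2.2]
opening: 0.0218
gripper_force: 30.0
area [289 198  33  34 935] cen.014 [[ 0.4796 -0.1347  0.014 ]] mean [ 0.4794 -0.1336  0.0235] slope [ 0.006 -0.005  0.024]
[0.48664569 0.04680424 0.03296449] [-0.25186786  0.82072988 -2.15201024]
```

```bash
python3 -m crank '[[[-0.0001,-0.002,0],[0,0,0],-1],[[-0.0001,-0.002,0],[0,0,0],-1],[[0,0,0],[0,0,0],-1]]'
python3 -c "
from look import *
f=disc('top4.npz',BL); o=ctrl.get_obs(); print(o['tool_pos'],o['force'])
"
```

```text
clock: 12.8
tool_pos: [0.4888, 0.0456, 0.0339]
orientation: [-179.7, 0.8, -92.2]
force: [-2.2, 15.7, 1.4]
opening: 0.0216
gripper_force: 30.0
area [290 198  32  34 928] cen.014 [[ 0.4801 -0.135   0.014 ]] mean [ 0.48   -0.134   0.0235] slope [ 0.012 -0.009  0.023]
[0.48881119 0.0456533  0.03397911] [-1.12935053 16.46280441  1.98673369]
```

```bash
python3 -m crank '[[[0.0002,0.006,0],[0,0,0],-1],[[0.0003,0.008,0],[0,0,0],-1],[[0.0007,0.02,0],[0,0,0],-1],[[0,0,0.04],[0,0,0],-1],[[0,0,0.05],[0,0,0],-1],[[0,0,0.05],[0,0,0],-1],[[0,0,0.05],[0,0,0],-1],[[0,0,0.05],[0,0,0],-1],[[0,0,0],[0,0,0],-1]]'
python3 -m crank '[[[-0.0048,-0.0383,0],[0,0,-8.22],-1],[[-0.0048,-0.0383,0],[0,0,-8.22],-1],[[-0.0048,-0.0383,0],[0,0,-8.22],-1],[[-0.0048,-0.0383,0],[0,0,-8.22],-1],[[-0.0048,-0.0383,0],[0,0,-8.22],-1],[[-0.0048,-0.0383,0],[0,0,-8.22],-1],[[-0.0048,-0.0383,0],[0,0,-8.22],-1],[[-0.0048,-0.0383,0],[0,0,-8.22],-1],[[-0.0048,-0.0383,0],[0,0,-8.22],-1],[[-0.0048,-0.0383,0],[0,0,-8.22],-1],[[-0.0048,-0.0383,0],[0,0,-8.22],-1],[[-0.0048,-0.0383,0],[0,0,-8.22],-1]]'
python3 -c "
from look import *
f=disc('top5.npz',BL); o=ctrl.get_obs(); print(o['tool_pos'],o['orientation'],o['joint_pos'],o['force'])
"
```

```text
clock: 13.75
tool_pos: [0.4905, 0.0774, 0.2801]
orientation: [-179.4, 0.7, -92.2]
force: [-0.2, -0.1, -3.1]
opening: 0.0221
gripper_force: 30.0
clock: 14.95
tool_pos: [0.4289, -0.3841, 0.2717]
orientation: [179.9, 0.4, 168.8]
force: [0.5, -0.3, -2.2]
opening: 0.0222
gripper_force: 30.0
area [288 198  33  34 957] cen.014 [[ 0.48   -0.1335  0.014 ]] mean [ 0.4799 -0.1323  0.0234] slope [ 0.014 -0.024  0.023]
[ 0.42829052 -0.38837231  0.27116847] [-179.96257437    0.32494876  168.16865348] [-2.28445509e+01  9.77642080e+00 -8.10860056e+00 -2.66761141e-02
 -7.17888666e+01 -7.89786370e+01] [ 3.50575139 -4.72762782 -0.74124077]
```

```bash
python3 -m crank '[[[0,0,0],[-1.5,-7.83,0],-1],[[0,0,0],[-1.5,-7.83,0],-1],[[0,0,0],[-1.5,-7.83,0],-1],[[0,0,0],[-1.5,-7.83,0],-1],[[0,0,0],[-1.5,-7.83,0],-1],[[0,0,0],[0,0,0],-1],[[0,0,0],[0,0,0],-1],[[0,0,0],[0,0,0],-1]]'
python3 - <<'E'
from look import *
from scipy.spatial.transform import Rotation as Ro
o=ctrl.get_obs(); R=Ro.from_euler('xyz',o['orientation'],degrees=True).as_matrix(); print(o['tool_pos'],o['joint_pos'].round(1))
n=np.load('board.npz')['n']; up=np.array([0,0,1])-n*n[2]; up/=np.linalg.norm(up)
D=np.c_[-up,np.cross(n,-up),n]; D=D@np.diag([1,-1,-1]) # tool x=-up, tool z=-n
print("err rotvec",Ro.from_matrix(D@R.T).as_rotvec(degrees=True))
for nm in ("top","scene"):
    p,d=imaging.snapshot(nm); m=imaging.camera_model(nm); f=dict(p=p,d=d,**m); np.savez(nm+"6.npz",**f)
    for k,x in (("tcp",0),("eye",-.118),("tip",.127)): print(nm,k,proj(f,o['tool_pos']+R[:,0]*x+R[:,2]*(.019 if x else 0)))
a=np.load("top6.npz")['p'][140:290,290:430];b=np.load("scene6.npz")['p'][80:230,110:250]
cv2.imwrite("pics/c7.png",cv2.resize(np.hstack([a,b]),(800,429),interpolation=cv2.INTER_CUBIC))
E
```

```text
clock: 15.8
tool_pos: [0.4299, -0.3833, 0.2728]
orientation: [180.0, 40.2, 169.1]
force: [1.2, -0.6, -3.0]
opening: 0.0216
gripper_force: 30.0
[ 0.42988589 -0.383293    0.27277777] [-34.3  -5.8 -25.5 -26.3 -35.4 -49.7]
err rotvec [0.05649226 0.42575233 0.02813291]
top tcp [[411.76298692 229.12515923]]
top eye [[426.83086747 188.70675754]]
top tip [[394.90312016 258.17482038]]
scene tcp [[183.94225446 104.58577347]]
scene eye [[155.87539326  95.16730143]]
scene tip [[205.6713273  122.80299031]]
```

View pics/c7.png

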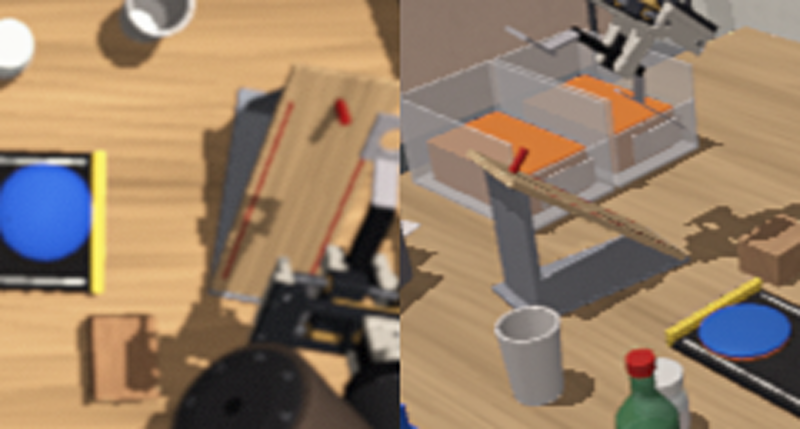

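Blade tilt matches the board within 0.5°, and the eye hole at top-half crop (392,138) agrees with the prediction. The peg is at (343,112), and the disc is against the fence with its blue face up. I'll move to hover over the peg.

```bash
python3 -m crank '[[[-0.0235,0.0045,-0.02],[0,0,0],-1],[[-0.0235,0.0045,-0.02],[0.05,0.4,0],-1],[[0.0291,-0.0056,-0.0356],[0,0,0],-1],[[0.0291,-0.0056,-0.0356],[0,0,0],-1],[[0,0,0],[0,0,0],-1],[[0,0,0],[0,0,0],-1],[[0,0,0],[0,0,0],-1]]'
python3 - <<'E'
from look import *
from scipy.spatial.transform import Rotation as Ro
o=ctrl.get_obs(); R=Ro.from_euler('xyz',o['orientation'],degrees=True).as_matrix(); print(o['tool_pos'],o['joint_pos'].round(1))
for nm in ("top","scene"):
    p,d=imaging.snapshot(nm); m=imaging.camera_model(nm); f=dict(p=p,d=d,**m); np.savez(nm+"7.npz",**f)
    print(nm,"eye",proj(f,o['tool_pos']+R[:,0]*-.118+R[:,2]*.019),"pegfoot,top",proj(f,[[.5795,-.413,.183],[.5795-.0214,-.413+.0041,.183+.0261]]))
a=np.load("top7.npz")['p'][155:205,385:435];b=np.load("scene7.npz")['p'][105:155,125:175]
cv2.imwrite("pics/c8.png",cv2.resize(np.hstack([a,b]),(800,400),interpolation=cv2.INTER_CUBIC))
E
```

```text
clock: 16.6
tool_pos: [0.4415, -0.3852, 0.1623]
orientation: [-180.0, 40.0, 169.2]
force: [-0.8, -0.4, -2.5]
opening: 0.0216
gripper_force: 30.0
[ 0.44150095 -0.38516949  0.16232223] [-37.1   3.5 -28.3 -39.3 -26.7 -33.1]
top eye [[410.91203368 187.69916221]] pegfoot,top [[408.12248108 175.88126572]
 [410.37700175 182.47437235]]
scene eye [[157.34913914 126.66087671]] pegfoot,top [[149.01389067 140.38548731]
 [153.52770899 131.70486578]]
```

View pics/c8.png

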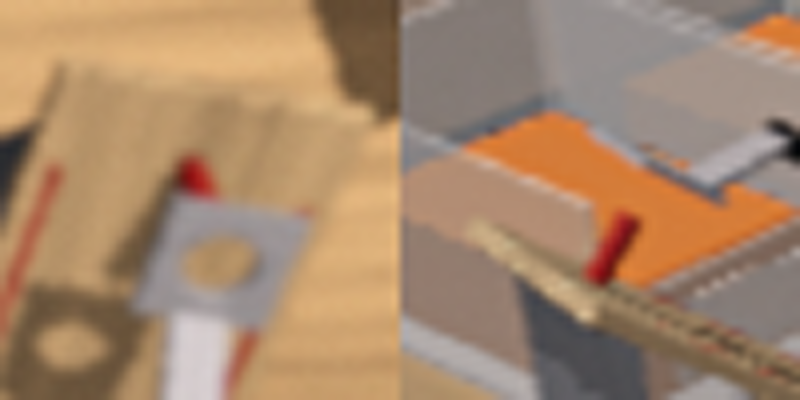

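The hole (top crop 221,262) lies on the extension of the peg axis (190,160)→(205,195) within about 1 mm, and the scene view agrees. I'll go down along the board normal.

```bash
python3 -m crank '[[[0.0063,-0.0012,-0.0077],[0,0,0],-1],[[0.0063,-0.0012,-0.0077],[0,0,0],-1],[[0.0063,-0.0012,-0.0077],[0,0,0],-1],[[0,0,0],[0,0,0],-1]]'
python3 -m crank '[[[0.0063,-0.0012,-0.0077],[0,0,0],-1],[[0.0044,-0.0008,-0.0054],[0,0,0],-1],[[0,0,0],[0,0,0],-1]]'
python3 -m crank '[[[0.0025,-0.0005,-0.0031],[0,0,0],-1],[[0,0,0],[0,0,0],-1]]'
```

```text
clock: 17.1
tool_pos: [0.4603, -0.3885, 0.137]
orientation: [179.9, 39.9, 169.1]
force: [-0.7, 0.3, -2.9]
opening: 0.0217
gripper_force: 30.0
clock: 17.4
tool_pos: [0.4709, -0.3906, 0.1242]
orientation: [179.9, 39.9, 169.1]
force: [0.2, 0.8, -2.7]
opening: 0.0216
gripper_force: 30.0
clock: 17.6
tool_pos: [0.4733, -0.3912, 0.122]
orientation: [179.9, 40.0, 169.1]
force: [-0.1, 0.1, -2.8]
opening: 0.0218
gripper_force: 30.0
```

```bash
python3 -m crank '[[[0.0013,-0.0002,-0.0016],[0,0,0],-1],[[0.0013,-0.0002,-0.0016],[0,0,0],-1],[[0,0,0],[0,0,0],-1]]'
python3 -m crank '[[[0.0006,-0.0001,-0.0008],[0,0,0],-1],[[0,0,0],[0,0,0],-1]]'
python3 - <<'E'
from look import *
from scipy.spatial.transform import Rotation as Ro
o=ctrl.get_obs(); R=Ro.from_euler('xyz',o['orientation'],degrees=True).as_matrix()
p,d=imaging.snapshot("top"); q,_=imaging.snapshot("scene")
n=np.load('board.npz')['n'];c=np.load('board.npz')['c']
for x in (-.118,0,.127): print(x,(o['tool_pos']+R[:,0]*x+R[:,2]*.019-c)@n)
cv2.imwrite("pics/c9.png",cv2.resize(np.hstack([p[155:205,385:435],q[105:155,125:175]]),(800,400),interpolation=cv2.INTER_CUBIC))
E
```

```text
clock: 17.9
tool_pos: [0.4757, -0.3916, 0.1197]
orientation: [180.0, 40.0, 169.1]
force: [-3.6, 1.7, 2.7]
opening: 0.0218
gripper_force: 30.0
clock: 18.1
tool_pos: [0.4757, -0.3916, 0.1196]
orientation: [-180.0, 40.0, 169.2]
force: [-12.5, 4.9, 11.4]
opening: 0.0218
gripper_force: 30.0
-0.118 0.0006153639007522272
0 0.0001808688970766732
0.127 -0.0002867655560317565
```

View pics/c9.png

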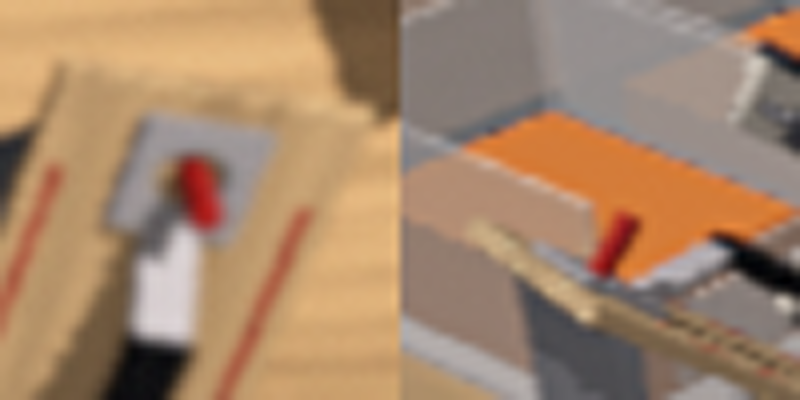

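The peg comes through the eye (top half, 198,185) and the plate lies on the board, with contact forces along the board normal. I'll ease off, open, and retreat along the normal.

```bash
python3 -m crank '[[[-0.0008,0.0001,0.001],[0,0,0],-1],[[0,0,0],[0,0,0],-0.6],[[0,0,0],[0,0,0],0],[[0,0,0],[0,0,0],1],[[0,0,0],[0,0,0],1],[[0,0,0],[0,0,0],1],[[0,0,0],[0,0,0],1],[[0,0,0],[0,0,0],1]]'
python3 -m crank '[[[-0.0063,0.0012,0.0077],[0,0,0],1],[[-0.0126,0.0024,0.0154],[0,0,0],1],[[-0.0189,0.0036,0.023],[0,0,0],1],[[-0.0252,0.0048,0.0307],[0,0,0],1],[[-0.0252,0.0048,0.0307],[0,0,0],1],[[0,0,0.04],[0,0,0],1],[[0,0,0.04],[0,0,0],1],[[0,0,0],[0,0,0],1],[[0,0,0],[0,0,0],1],[[0,0,0],[0,0,0],1]]'
python3 - <<'E'
from look import *
f=disc('top9.npz',BL); p,d=imaging.snapshot("scene"); print(ctrl.get_obs()['tool_pos'])
a=f['p'][140:260,270:430];b=p[80:200,110:270]
cv2.imwrite("pics/c10.png",cv2.resize(np.hstack([a,b]),(800,300),interpolation=cv2.INTER_CUBIC))
E
```

```text
clock: 19.0
tool_pos: [0.4756, -0.3916, 0.1194]
orientation: [180.0, 40.0, 169.1]
force: [0.2, 0.4, 0.5]
opening: 0.0645
gripper_force: 0.0
clock: 20.0
tool_pos: [0.3868, -0.3743, 0.3062]
orientation: [179.9, 39.9, 169.1]
force: [-0.0, 0.8, -1.2]
opening: 0.088
gripper_force: 0.0
area [288 198  34  34 959] cen.014 [[ 0.48   -0.1335  0.014 ]] mean [ 0.4799 -0.1324  0.023 ] slope [ 0.014 -0.02   0.023]
[ 0.3869458  -0.37447502  0.3056042 ]
```

View pics/c10.png

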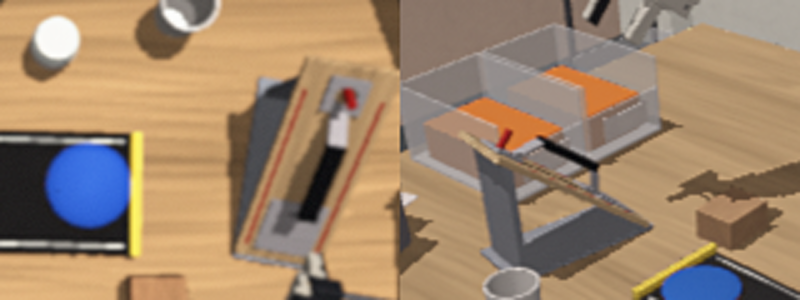

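The spatula hangs flat on the board with its eye round the peg (348,98) and the blade downhill. The disc lies blue face up against the fence (131,185), and the gripper is clear.

```bash
python3 -c "
from plant import close_job; print(close_job())"
```

```text
the job is handed in; nothing more can be done
None
```

The job is handed in at about 20 s on the robot's clock (no verdict was returned): the last pictures show the disc lying blue face up against the yellow fence, the spatula hanging flat on the board by its eye on the red peg with the blade downhill, and the gripper clear of everything.

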